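# Power up the scan desk

## Task

Power up the scan desk from the switch bar: with a fingertip press the blue key (computer), then the yellow key (scanner), then the green key (turntable), each lightly, just far enough that it stays clearly in. Leave the red and white keys up, do not push hard on any key, and do not move the pen cup, pipe coupling, bracket or mouse.

Things in the scene. Friction and masses are not known exactly. Their poses are not given: they have to be found in the camera images.
- switch_bar: dark steel switch bar fixed to the desk, 92 (x) by 312 (y) by 45 mm high, with five round push keys in one row along its length, 58 mm from centre to centre at y = -116, -58, 0, 58 and 116 mm; which colour is where changes. Origin: centre of its underside; its y axis runs along the row, x across it, z up.
- blue_top (a point): centre of the top face of the blue round key cap, 34 mm across; 71 mm above the desk when the key is up; it moves down with the key.
- blue_key (a joint): how far the blue key is pushed in, m: 0 up, 0.016 at the hard stop (cap then 10 mm above the bar's top). It goes straight down against about 3 N at first, 5 N at 6 mm, 6 N at 9 mm and 8 N just before the stop. Let go, it stays where it was left, or comes back to about 10 mm if pushed deeper. It is properly in from 0.005 on; 6 to 10 mm is a good press, and hitting the hard stop is too hard. It cannot be pulled out. All keys start up.
- blue_socket: black round bezel of the blue key, 44 mm across and 5 mm high, fixed on top of the switch bar; it carries the blue key. Origin: centre of its underside, 45 mm above the desk, 26 mm below the top of the raised key.
- yellow_top (a point): centre of the top face of the yellow round key cap, 34 mm across; 71 mm above the desk when the key is up; it moves down with the key.
- yellow_key (a joint): how far the yellow key is pushed in, m: 0 up, 0.016 at the hard stop (cap then 10 mm above the bar's top). It goes straight down against about 3 N at first, 5 N at 6 mm, 6 N at 9 mm and 8 N just before the stop. Let go, it stays where it was left, or comes back to about 10 mm if pushed deeper. It is properly in from 0.005 on; 6 to 10 mm is a good press, and hitting the hard stop is too hard. It cannot be pulled out. All keys start up.
- yellow_socket: black round bezel of the yellow key, 44 mm across and 5 mm high, fixed on top of the switch bar; it carries the yellow key. Origin: centre of its underside, 45 mm above the desk, 26 mm below the top of the raised key.
- green_top (a point): centre of the top face of the green round key cap, 34 mm across; 71 mm above the desk when the key is up; it moves down with the key.
- green_key (a joint): how far the green key is pushed in, m: 0 up, 0.016 at the hard stop (cap then 10 mm above the bar's top). It goes straight down against about 3 N at first, 5 N at 6 mm, 6 N at 9 mm and 8 N just before the stop. Let go, it stays where it was left, or comes back to about 10 mm if pushed deeper. It is properly in from 0.005 on; 6 to 10 mm is a good press, and hitting the hard stop is too hard. It cannot be pulled out. All keys start up.
- green_socket: black round bezel of the green key, 44 mm across and 5 mm high, fixed on top of the switch bar; it carries the green key. Origin: centre of its underside, 45 mm above the desk, 26 mm below the top of the raised key.
- red_top (a point): centre of the top face of the red round key cap, 34 mm across; 71 mm above the desk when the key is up; it moves down with the key.
- red_key (a joint): how far the red key is pushed in, m: 0 up, 0.016 at the hard stop (cap then 10 mm above the bar's top). It goes straight down against about 3 N at first, 5 N at 6 mm, 6 N at 9 mm and 8 N just before the stop. Let go, it stays where it was left, or comes back to about 10 mm if pushed deeper. It is properly in from 0.005 on; 6 to 10 mm is a good press, and hitting the hard stop is too hard. It cannot be pulled out. All keys start up.
- red_socket: black round bezel of the red key, 44 mm across and 5 mm high, fixed on top of the switch bar; it carries the red key. Origin: centre of its underside, 45 mm above the desk, 26 mm below the top of the raised key.
- white_top (a point): centre of the top face of the white round key cap, 34 mm across; 71 mm above the desk when the key is up; it moves down with the key.
- white_key (a joint): how far the white key is pushed in, m: 0 up, 0.016 at the hard stop (cap then 10 mm above the bar's top). It goes straight down against about 3 N at first, 5 N at 6 mm, 6 N at 9 mm and 8 N just before the stop. Let go, it stays where it was left, or comes back to about 10 mm if pushed deeper. It is properly in from 0.005 on; 6 to 10 mm is a good press, and hitting the hard stop is too hard. It cannot be pulled out. All keys start up.
- white_socket: black round bezel of the white key, 44 mm across and 5 mm high, fixed on top of the switch bar; it carries the white key. Origin: centre of its underside, 45 mm above the desk, 26 mm below the top of the raised key.
- pen_cup: loose round steel pen cup, 72 mm across and 95 mm high, with three pens rising to 147 mm, on the desk beyond the bar. Origin: centre of its underside.
- coupling: loose steel pipe coupling standing upright, 44 mm across, 40 mm high, on the robot's side of the bar. Origin: centre of its underside.
- bracket: loose aluminium angle bracket, 50 by 90 mm base 5 mm thick with one upright flange 50 mm high on its +x edge, on the desk beyond the bar. Origin: centre of its underside.
- mouse: loose black computer mouse, 105 by 60 by 26 mm high, on the desk off the bar's -y end. Origin: centre of its underside.
Mind the look-alikes: they are no part of the job. There is more than one size of the coupling; the one meant has the size given above. There is more than one size of the mouse; the one meant has the size given above.

How it is judged:
By the outcome, as a careful person would: the job done as asked, in the order asked, and still so for the second after the job is handed in, with the robot touching nothing.
It also fails if it takes over 40 s, if anything falls off the work surface, if the arm or the gripper's body presses on something with over 40 N, if the wrist force passes 120 N, or if a joint passes its speed limit or range.

## Robot

A 6-joint arm with a two-finger parallel gripper is mounted at the origin on the work surface. World frame = base frame: x ahead of the robot, y to its left, z up, the work surface at z = 0. Lengths are in mm, angles in rad, forces in N, time in s.
With the tool pointing down it reaches from about 350 to 975 mm from the base axis. Payload 7.1 kg.
Tool frame: the origin (TCP) lies at the very end of the fingers, on their centre line; the grasp point (between the pads) lies 19 mm behind it (ctrl.grip_point_offset is the distance from the TCP to the grasp point, in mm); z points along the fingers, y is the direction in which the jaws open and shut (so a half turn about z gives the same grasp; the last joint's range is limited). The gripper opens to 88 mm and grips with 3 to 60 N. Pads are 20 mm wide; open, the fingers measure 115 mm over their backs; the gripper's body (75 mm by 178 mm) begins 61 mm behind the grasp point.
Start: joints at [1.119, 0.423, 1.63, -0, 1.089, -0.019], TCP at [262.101, 567.369, 222.675] pointing down, gripper open.
Joint ranges: [-3, 3], [-0.9, 2.11], [0.09, 2.58], [-1.31, 4.45], [0.11, 2.69], [-2.54, 2.54]. Speed limits (rad/s): [2.39, 2.39, 3.01, 3.14, 3.14, 3.14].

## Interface

Orientations are given as a rotation vector (axis times angle).
In Python, from workcell import ctrl gives the robot as it stands.
- The arm moves only by the tool move_arm, never from a script. Its argument "increments" is one flat list of numbers, 5 for each row, row after row: the closure in counts, from 0 (fully open) to 255 (shut), then the shift along the tool's x, y, z in mm, then the turn about the tool's z in degrees. In form: [grip, dx, dy, dz, yaw, grip, dx, dy, dz, yaw, ...]. A call has 1 to 12 rows; each row is the pose to reach, as a shift and turn from the pose measured when the call began, along the tool's axes at that moment; what a row does not reach only later rows make up. A row lasts 1/8 s, in which the tool goes at most 62.5 mm and 10.7 degrees, less where a joint would pass 70% of its speed; a pose out of reach is approached as far as the arm can. A call with a gripper value outside its range is refused whole. The fingers move at their own pace and stop on an object; the grip force is fixed at half the most. Time passes only in rows, so rows that repeat a pose let the fingers close. It gives the time, the measured TCP pose, the force and the opening at its end, in the units of the state.
- ctrl.get_obs(): the state, without advancing time (a new reading comes with each control period).
- ctrl.get_image(name): name is "side" or "top" or "wrist"; returns a dict with "frame" (420x560x3 uint8, red, green, blue), "vertical_fov" (degrees; the focal length in pixels is half the picture's height over the tangent of half this angle, whatever the lens; pixels are square), "cx", "cy" (the principal point, pixels), "distortion" ([k1, k2, p1, p2, k3] as OpenCV has them; the pictures are not rectified), "pose" (4x4, takes a point from camera to world coordinates); the wrist camera has in their place "mount" (4x4, takes a point from camera to tool coordinates, whose origin is the TCP and whose axes are the flange's). Camera axes: x right, y down, z forward; pixel columns grow to the right and rows downward; lengths in mm; the calibration is good to about 2 mm. A picture is of the moment at which its call begins: read the wrist's pose just before it. There is no depth.
- ctrl.close_job(): hands the job in, once; it reports no verdict.
The state is a dict: "t": time; "qpos": joint angles; "qvel": joint speeds; "joint_torque": joint torques, N m; "ee_pos": TCP position; "orientation": TCP orientation; "ft_force": force on the tool from outside, world axes, zero at the start; "moment": the same for the moment, N m; "width": finger opening in mm.
Only numpy, scipy, OpenCV 4.12 (cv2) and the standard library are available. Lean on these libraries where they do the work, as an engineer would, in place of code of your own. Each camera call takes 0.05 s, during which the arm holds its last target.

## Working session

There is one attempt and no reset: what is moved stays moved. The work goes in short steps, Python scripts to look and compute and a tool call to move; the robot and the scene stay as the last step left them, time stands still between calls to the robot, and variables do not carry over. Pictures are saved under pics/ and viewed, and the job is handed in when it is done.

Besides the shell and the picture viewer there is one more tool, called after "Emit:" as name(argument=value, ...) on one line, values as JSON. move_arm: Moves the arm, as the interface text tells. Its arguments: {"type":"object","properties":{"increments":{"type":"array","items":{"type":"number"}}},"required":["increments"]}

```bash
mkdir -p pics; ls; python3 - <<'E'
from workcell import ctrl
import cv2
o=ctrl.get_obs(); print(o)
for n in("top","side"):
    d=ctrl.get_image(n); cv2.imwrite(f"pics/{n}0.png",d["frame"][:,:,::-1])
    print(n,d["vertical_fov"],d["cx"],d["cy"],d["distortion"],d["pose"])
E
```

```text
pics
{'t': 0.0, 'qpos': array([ 1.11898357e+00,  4.23797596e-01,  1.63068196e+00,  1.82617681e-07,
        1.08858475e+00, -1.90004496e-02]), 'qvel': array([ 0.00166506, -0.0016701 ,  0.00034842,  0.00120461, -0.00252415,
        0.00015443]), 'joint_torque': array([-1.28301454e-03, -5.44629908e+01, -2.73660386e+01,  6.42757863e-02,
        2.26599042e-02, -1.32224495e-04]), 'ee_pos': array([261.87928625, 566.88790129, 221.93185015]), 'orientation': array([-6.74492123e-01, -3.06798015e+00,  2.24760620e-03]), 'ft_force': array([ 0.03524118, -0.47199219,  0.51495391]), 'moment': array([0.00229486, 0.00652907, 0.00089832]), 'width': 87.8581016512967}
top 52.919053561685836 283.0543117098399 211.1056172557655 [-0.03064461  0.          0.          0.          0.        ] [[-1.42488341e-02 -9.97732026e-01  6.57858248e-02  5.09597388e+02]
 [-9.99896952e-01  1.43329548e-02  8.06895095e-04 -5.50864204e+01]
 [-1.74797033e-03 -6.57675484e-02 -9.97833440e-01  9.62883467e+02]
 [ 0.00000000e+00  0.00000000e+00  0.00000000e+00  1.00000000e+00]]
side 57.506776387702054 282.8197303911302 210.9607522207393 [-0.01576007  0.          0.          0.          0.        ] [[ 8.79222778e-01 -2.21980157e-01  4.21535428e-01  1.83251770e+02]
 [-4.75872231e-01 -4.51267077e-01  7.54919628e-01 -7.57521374e+02]
 [ 2.26478826e-02 -8.64339537e-01 -5.02398486e-01  5.46584548e+02]
 [ 0.00000000e+00  0.00000000e+00  0.00000000e+00  1.00000000e+00]]
```

View pics/top0.png

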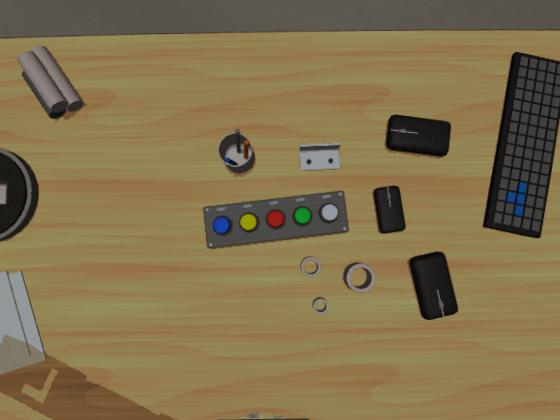

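View pics/side0.png

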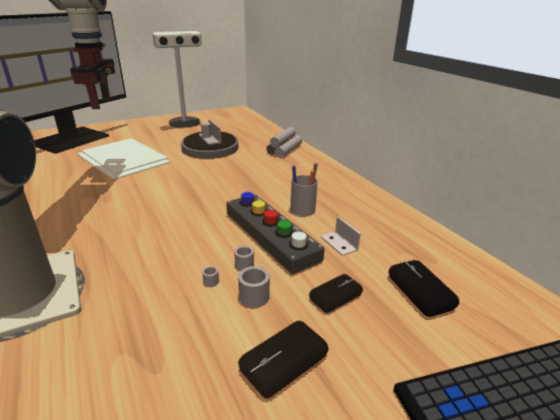

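```bash
cat > h.py <<'E'
from workcell import ctrl
import cv2, numpy as np
from scipy.spatial.transform import Rotation as R
def K(d):
    f=d["frame"].shape[0]/2/np.tan(np.radians(d["vertical_fov"]/2))
    return np.array([[f,0,d["cx"]],[0,f,d["cy"]],[0,0,1]])
def ray(d,p,P=None):
    P=d["pose"] if P is None else P
    u=cv2.undistortPoints(np.array([[p]],float),K(d),np.array(d["distortion"]))[0,0]
    return P[:3,3],P[:3,:3]@np.array([u[0],u[1],1])
def onplane(d,p,z,P=None):
    o,v=ray(d,p,P); return o+v*(z-o[2])/v[2]
def tri(d1,p1,d2,p2):
    o1,v1=ray(d1,p1);o2,v2=ray(d2,p2)
    s=np.linalg.lstsq(np.c_[v1,-v2],o2-o1,rcond=None)[0]
    a,b=o1+v1*s[0],o2+v2*s[1]; return (a+b)/2,np.linalg.norm(a-b)
H={"blue":((110,130,60),(130,255,255)),"yellow":((24,170,120),(34,255,255)),"red":((0,190,90),(5,255,255)),"green":((45,130,60),(75,255,255))}
def blobs(img,c):
    h=cv2.cvtColor(img,cv2.COLOR_RGB2HSV); m=cv2.inRange(h,*map(np.array,H[c]))
    cs,_=cv2.findContours(m,0,2); out=[]
    for k in cs:
        if cv2.contourArea(k)>40:
            out.append((cv2.contourArea(k),cv2.minEnclosingCircle(k),cv2.boundingRect(k)))
    return sorted(out,key=lambda a:-a[0])
def tooldelta(o,target):
    return R.from_rotvec(o["orientation"]).inv().apply(np.array(target)-o["ee_pos"])
E
python3 - <<'E'
from h import *
o=ctrl.get_obs();Rm=R.from_rotvec(o["orientation"]).as_matrix();print(Rm.round(3))
t=ctrl.get_image("top");s=ctrl.get_image("side")
for c in H:
    for d,n in((t,"top"),(s,"side")):
        for b in blobs(d["frame"],c)[:4]:
            print(c,n,b, onplane(d,b[1][0],71).round(1))
w=ctrl.get_image("wrist");print(w["mount"].round(3),w["vertical_fov"])
cv2.imwrite("pics/crop0.png",cv2.resize(t["frame"][120:320,190:390,::-1],(800,800))[:600])
# bar & others outline
for n,p,z in [("barTL",(205,208),45),("barTR",(345,192),45),("barBR",(348,233),45),("barBL",(209,246),45),("cup",(237,153),95),("bracket",(320,158),5),("coupl310",(311,266),40),("coupl360",(360,277),40)]:
    print(n,onplane(t,p,z).round(1))
E
```

```text
[[-0.908  0.419 -0.001]
 [ 0.419  0.908 -0.001]
 [ 0.    -0.001 -1.   ]]
blue top (194.0, ((220.9011993408203, 224.715576171875), 8.358519554138184), (213, 217, 17, 16)) [541.4  77.5  71. ]
blue side (774.0, ((463.0, 404.0), 25.079971313476562), (438, 385, 51, 34)) [ 554.  -604.4   71. ]
blue side (93.5, ((247.0, 198.0), 6.403224468231201), (242, 193, 11, 11)) [530.3  57.8  71. ]
yellow top (160.0, ((248.0, 221.6666717529297), 7.6012725830078125), (241, 215, 15, 15)) [547.1  20.1  71. ]
yellow side (43.5, ((258.0, 203.5), 6.020897388458252), (252, 201, 13, 6)) [543.4  18.4  71. ]
red top (170.5, ((275.15216064453125, 218.30435180664062), 7.878710746765137), (268, 211, 16, 16)) [553.4 -37.4  71. ]
red side (124.5, ((270.049560546875, 216.4549560546875), 7.4334282875061035), (264, 211, 13, 13)) [542.1 -52.5  71. ]
green top (188.0, ((302.09259033203125, 215.05555725097656), 8.170316696166992), (294, 207, 17, 17)) [559.4 -94.5  71. ]
green side (147.0, ((283.159423828125, 227.04347229003906), 7.946366786956787), (277, 221, 14, 14)) [ 547.9 -108.2   71. ]
[[-1.00000e-03 -9.55000e-01 -2.96000e-01  8.20590e+01]
 [ 1.00000e+00 -1.00000e-03 -1.00000e-03 -8.04000e-01]
 [ 0.00000e+00 -2.96000e-01  9.55000e-01 -1.61118e+02]
 [ 0.00000e+00  0.00000e+00  0.00000e+00  1.00000e+00]] 68.45883221960338
barTL [579.4 116.   45. ]
barTR [ 610.  -190.4   45. ]
barBR [ 520.4 -194.8   45. ]
barBL [496.5 107.5  45. ]
cup [689.5  39.8  95. ]
bracket [ 693.7 -140.9    5. ]
coupl310 [ 450.  -113.4   40. ]
coupl360 [ 424.6 -219.5   40. ]
```

View pics/crop0.png

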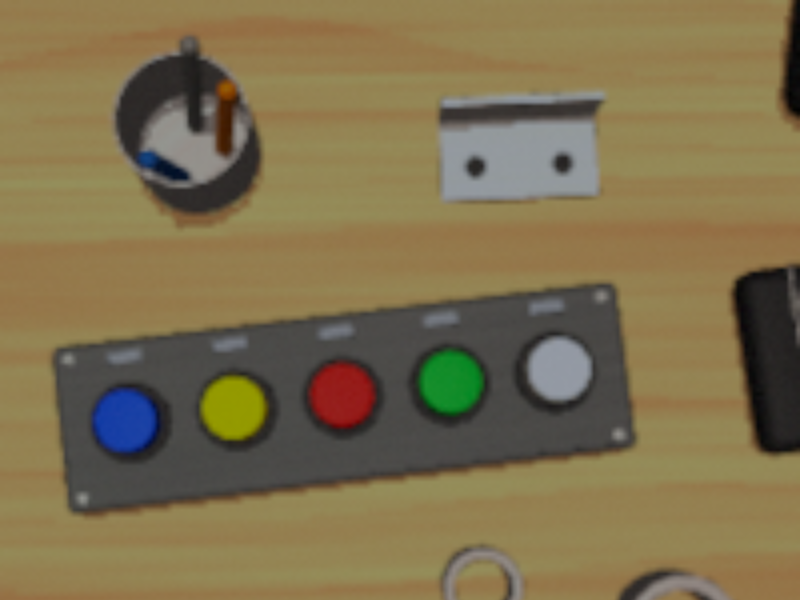

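```bash
python3 - <<'E'
from h import *
o=ctrl.get_obs();print(o["t"],tooldelta(o,(541.4,77.5,150)))
E
```

```text
0.25 [-459.0179883  -327.25873408   72.55627805]
```

Emit:
move_arm(increments=[255,-459,-327,40,-31,255,-459,-327,40,-31,255,-459,-327,40,-31,255,-459,-327,40,-31,255,-459,-327,40,-31,255,-459,-327,40,-31,255,-459,-327,40,-31,255,-459,-327,40,-31,255,-459,-327,40,-31,255,-459,-327,72,-31,255,-459,-327,72,-31,255,-459,-327,72,-31])

```text
t: 1.75
ee_pos: [541.4, 78.3, 151.1]
orientation: [0.171, -3.137, 0.001]
ft_force: [0.4, 0.8, 0.8]
width: 0.6
```

```bash
python3 - <<'E'
from h import *
o=ctrl.get_obs();print(o["t"],o["ee_pos"],o["ft_force"])
w=ctrl.get_image("wrist");s=ctrl.get_image("side");t=ctrl.get_image("top")
T=np.eye(4);T[:3,:3]=R.from_rotvec(o["orientation"]).as_matrix();T[:3,3]=o["ee_pos"];P=T@w["mount"]
for c in H:
    for b in blobs(w["frame"],c)[:2]: print(c,b,onplane(w,b[1][0],71,P).round(1))
print(tooldelta(o,(541.4,77.5,75)),R.from_rotvec(o["orientation"]).as_matrix().round(3))
cv2.imwrite("pics/w1.png",w["frame"][:,:,::-1]);cv2.imwrite("pics/s1.png",cv2.resize(s["frame"][100:310,150:430,::-1],(800,600)))
E
```

```text
1.75 [541.40769467  78.30544763 151.06993019] [0.35982454 0.76439505 0.83436048]
blue (1359.5, ((280.5157165527344, 206.7434539794922), 21.79415512084961), (260, 185, 42, 44)) [535.8  75.8  71. ]
red (1358.5, ((144.89801025390625, 205.48507690429688), 23.151708602905273), (122, 186, 47, 42)) [546.7 -35.2  71. ]
green (1475.0, ((77.69417572021484, 203.9514617919922), 25.02394676208496), (53, 185, 50, 43)) [551.4 -90.8  71. ]
[ 6.02422797e-02 -7.61156596e-01  7.60703628e+01] [[-0.994 -0.109 -0.   ]
 [-0.109  0.994 -0.001]
 [ 0.    -0.001 -1.   ]]
```

View pics/w1.png

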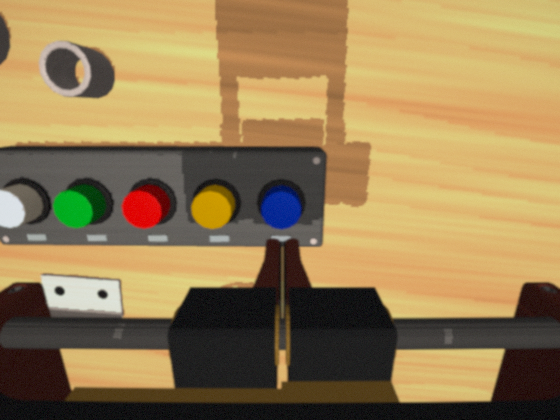

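View pics/s1.png

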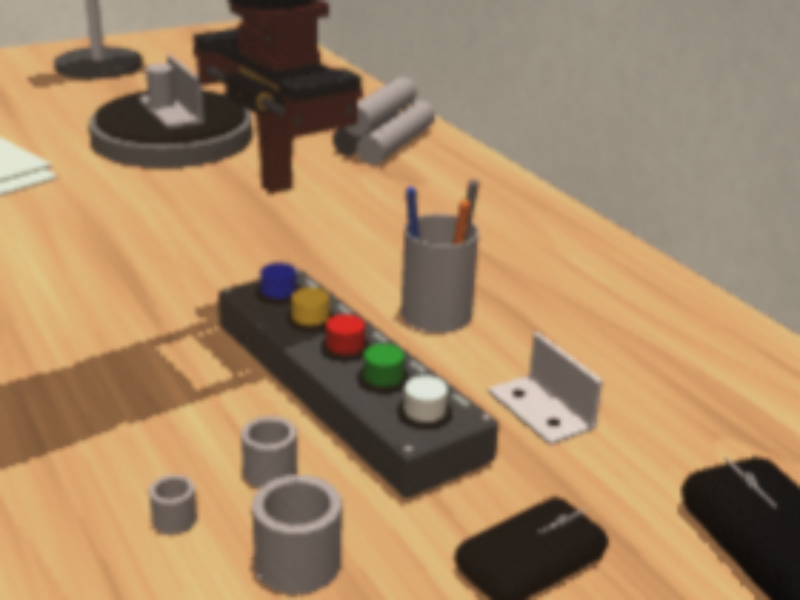

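```bash
python3 - <<'E'
from h import *
o=ctrl.get_obs();t=ctrl.get_image("top");w=ctrl.get_image("wrist")
T=np.eye(4);T[:3,:3]=R.from_rotvec(o["orientation"]).as_matrix();T[:3,3]=o["ee_pos"];P=T@w["mount"]
for c,(u0,v0,ww,hh) in [(c,blobs(w["frame"],c)[0][2]) for c in("blue","red","green")]:
    print("w",c,onplane(w,(u0+ww/2,v0+hh-.5),71,P)-[17,0,0], onplane(w,(u0-.5,v0+hh/2),71,P)+[0,17,0])
cv2.imwrite("pics/wc.png",cv2.resize(w["frame"][160:260,40:320,::-1],(800,286),interpolation=0))
cv2.imwrite("pics/tc.png",cv2.resize(t["frame"][180:260,190:360,::-1],(800,376),interpolation=0))
E
```

```text
w blue [537.6808616   78.58491867  71.        ] [537.77712082  76.0025076   71.        ]
w red [549.2939125 -35.3668364  71.       ] [550.15725161 -37.39166298  71.        ]
w green [555.55606793 -91.8735971   71.        ] [556.46421564 -95.12483106  71.        ]
```

View pics/wc.png

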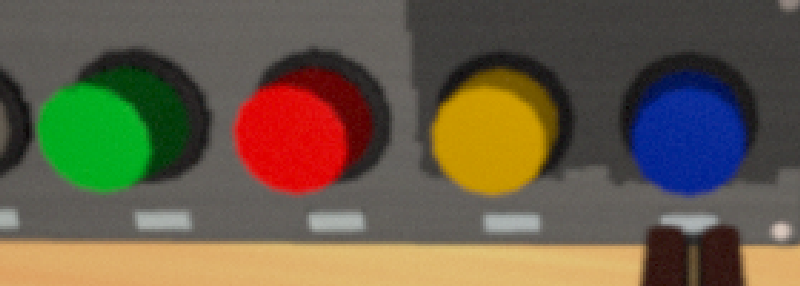

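View pics/tc.png

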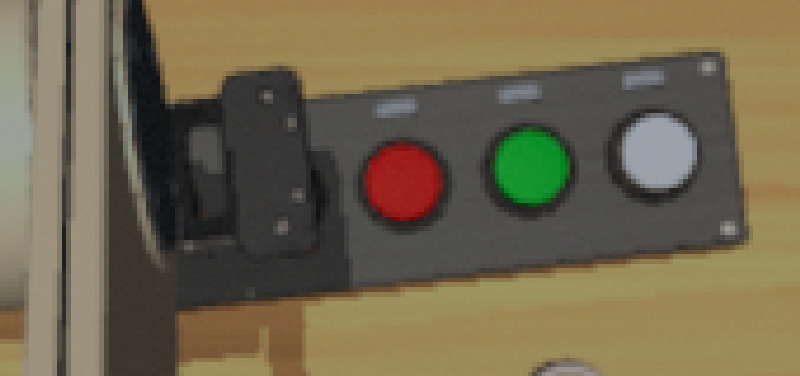

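Emit:
move_arm(increments=[255,1.5,-1,40,0,255,1.5,-1,65,0,255,1.5,-1,73,0,255,1.5,-1,76,0,255,1.5,-1,76,0])

```text
t: 2.62
ee_pos: [541.1, 77.5, 76.2]
orientation: [-0.172, 3.135, -0.001]
ft_force: [0.2, -0.4, 0.0]
width: 0.7
```

Emit:
move_arm(increments=[255,0.5,0,3,0,255,0.5,0,5,0,255,0.5,0,7,0,255,0.5,0,8,0,255,0.5,0,8,0])

```text
t: 3.25
ee_pos: [540.9, 77.5, 68.3]
orientation: [-0.172, 3.134, -0.001]
ft_force: [1.0, -0.6, 2.4]
width: 0.2
```

Emit:
move_arm(increments=[255,0,0,2,0,255,0,0,3.5,0,255,0,0,5,0,255,0,0,5.5,0,255,0,0,5.5,0])

```text
t: 3.88
ee_pos: [540.9, 77.5, 62.7]
orientation: [-0.172, 3.134, -0.001]
ft_force: [-0.0, -0.0, 4.4]
width: 0.1
```

```bash
python3 - <<'E'
from h import *
F=[]
for i in range(6):
    s=ctrl.get_image("side");o=ctrl.get_obs();F.append(o["ft_force"][2]);
print(np.round(F,2),o["ee_pos"],o["t"])
cv2.imwrite("pics/s2.png",cv2.resize(s["frame"][150:300,200:400,::-1],(800,600)))
E
```

```text
[4.43 3.77 4.15 3.89 3.77 3.36] [540.88687376  77.48316646  62.79004075] 4.175
```

View pics/s2.png

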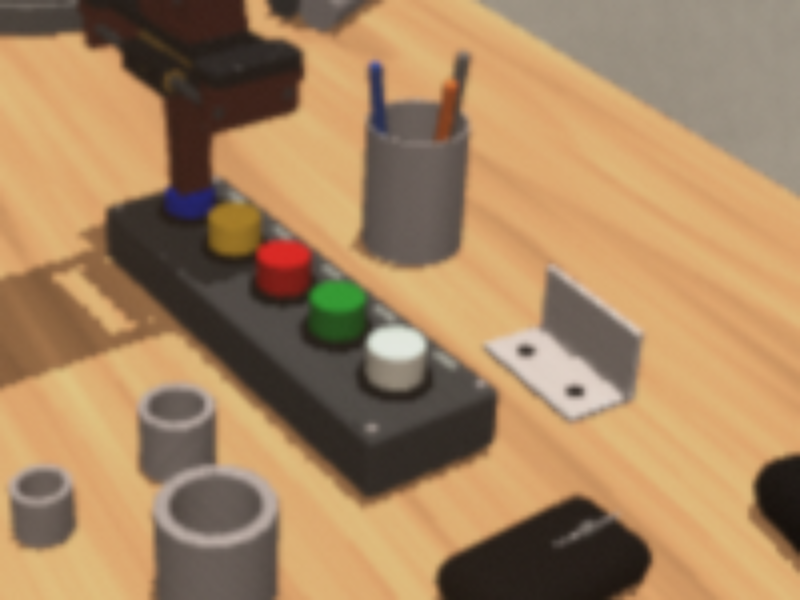

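Emit:
move_arm(increments=[255,0,0,-20,0,255,0,0,-50,0,255,0.8,-20,-60,0,255,0.8,-57.8,-60,0,255,0.8,-57.8,-60,0,255,0.8,-57.8,-60,0])

```text
t: 4.92
ee_pos: [545.7, 19.4, 122.1]
orientation: [-0.17, 3.135, -0.0]
ft_force: [-0.8, -0.2, 0.1]
width: 0.5
```

```bash
python3 - <<'E'
from h import *
o=ctrl.get_obs();print(o["t"],o["ee_pos"],o["ft_force"])
w=ctrl.get_image("wrist");s=ctrl.get_image("side")
cv2.imwrite("pics/w3.png",w["frame"][:,:,::-1])
cv2.imwrite("pics/s3.png",cv2.resize(s["frame"][180:255,225:325,::-1],(800,600)))
E
```

```text
4.925 [545.69329842  19.4455626  122.12708253] [-0.79573325 -0.15823123  0.07882277]
```

View pics/w3.png

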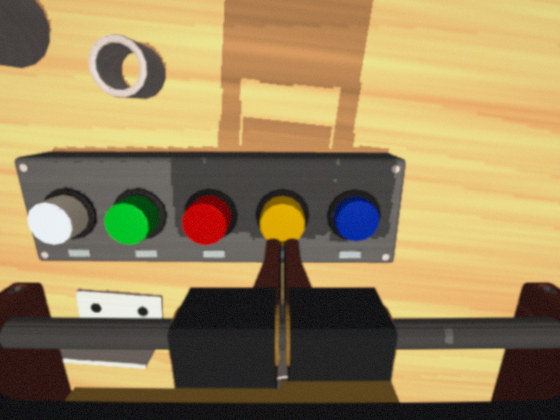

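View pics/s3.png

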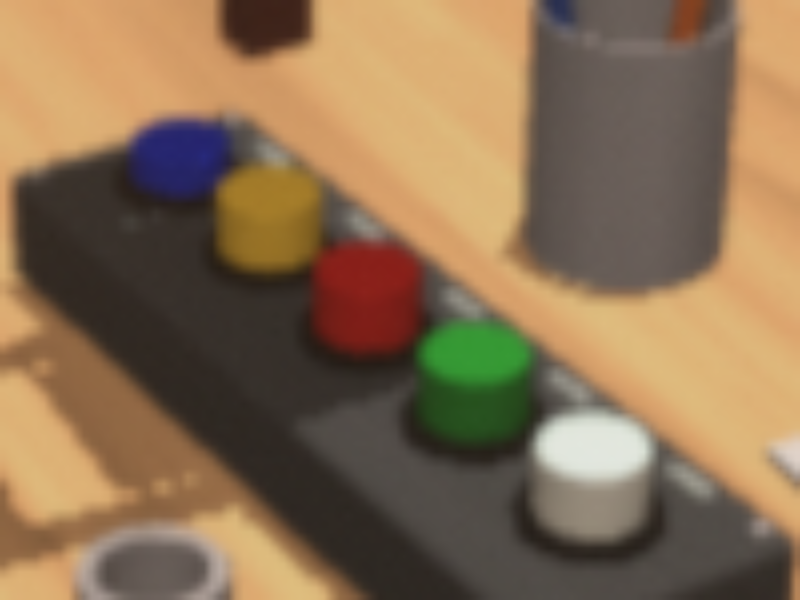

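Emit:
move_arm(increments=[255,0,0,25,0,255,0,0,40,0,255,0,0,47,0,255,0,0,50,0,255,0,0,52,0,255,0,0,54,0,255,0,0,55.5,0,255,0,0,57,0,255,0,0,58,0,255,0,0,59,0,255,0,0,59,0])

```text
t: 6.4
ee_pos: [546.0, 20.3, 63.3]
orientation: [-0.172, 3.135, -0.0]
ft_force: [-1.7, 2.1, 4.3]
width: 0.1
```

Emit:
move_arm(increments=[255,0,0,-20,0,255,0,0,-50,0,255,0,-20,-60,0,255,0.6,-70,-60,0,255,0.6,-116,-60,0,255,0.6,-116,-60,0,255,0.6,-116,-60,0])

```text
t: 7.28
ee_pos: [557.4, -95.6, 122.6]
orientation: [-0.17, 3.136, 0.0]
ft_force: [-0.3, 0.1, -1.1]
width: 0.5
```

```bash
python3 - <<'E'
from h import *
o=ctrl.get_obs();print(o["t"],o["ee_pos"],o["ft_force"])
w=ctrl.get_image("wrist");s=ctrl.get_image("side")
cv2.imwrite("pics/w4.png",w["frame"][:,:,::-1])
cv2.imwrite("pics/s4.png",cv2.resize(s["frame"][180:255,225:325,::-1],(800,600)))
E
```

```text
7.275 [557.43684183 -95.60222302 122.62788983] [-0.27479695  0.09428714 -1.07070654]
```

View pics/w4.png

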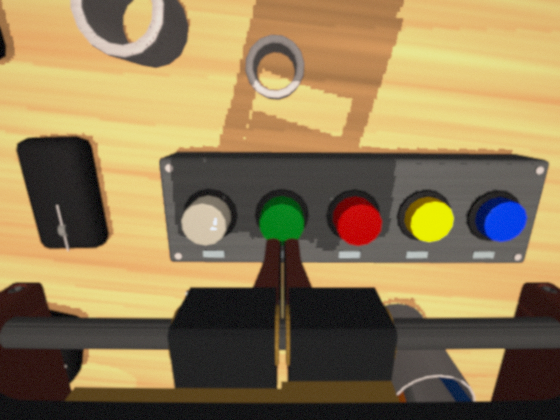

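View pics/s4.png

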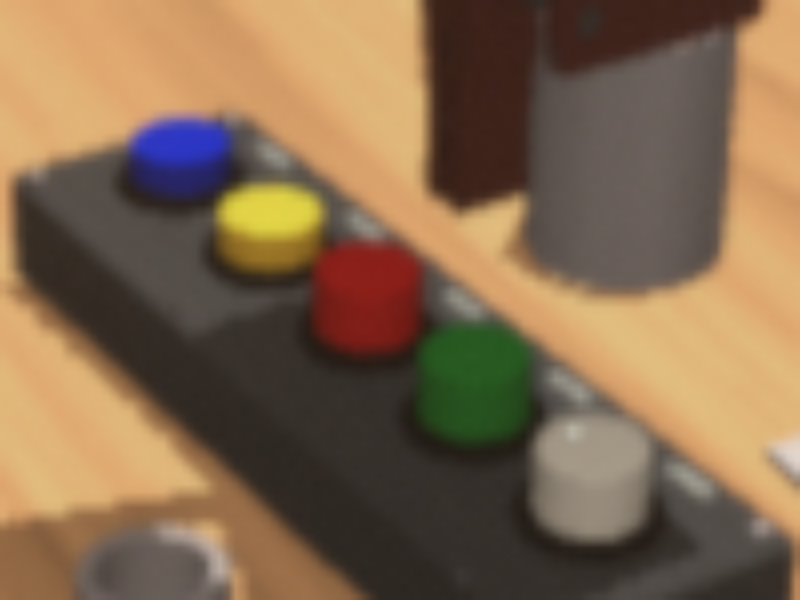

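Emit:
move_arm(increments=[255,0,0,25,0,255,0,0,40,0,255,0,0,48,0,255,0,0,51,0,255,0,0,53,0,255,0,0,55,0,255,0,0,56.5,0,255,0,0,58,0,255,0,0,59,0,255,0,0,60,0,255,0,0,60,0])

```text
t: 8.75
ee_pos: [557.8, -94.5, 62.9]
orientation: [-0.173, 3.135, 0.0]
ft_force: [-1.5, 2.2, 3.1]
width: 0.5
```

Emit:
move_arm(increments=[255,0,0,-20,0,255,0,0,-60,0,255,0,0,-110,0,255,0,0,-160,0,255,40,0,-180,0,255,90,0,-180,0,255,130,0,-180,0,255,130,0,-180,0,255,130,0,-180,0])

```text
t: 9.88
ee_pos: [429.5, -109.3, 243.1]
orientation: [-0.173, 3.133, -0.001]
ft_force: [0.4, 0.7, -0.0]
width: 0.4
```

```bash
python3 - <<'E'
from h import *
o=ctrl.get_obs();print(o["t"],o["ee_pos"],o["ft_force"])
w=ctrl.get_image("wrist");s=ctrl.get_image("side");t=ctrl.get_image("top")
cv2.imwrite("pics/w5.png",w["frame"][:,:,::-1]);cv2.imwrite("pics/t5.png",t["frame"][:,:,::-1])
cv2.imwrite("pics/s5.png",cv2.resize(s["frame"][180:255,225:325,::-1],(800,600)))
# bar-top bezel vs cap top in side: project expected cap centres/edge rows at several depths
P=np.linalg.inv(s["pose"]);rv=cv2.Rodrigues(P[:3,:3])[0]
for n,c in (("blue",(540,77)),("yellow",(546.3,19.7)),("red",(552.5,-37.5)),("green",(558,-95)),("white",(564,-152.5))):
    a=np.linspace(0,2*np.pi,60)
    out=[]
    for dep in (0,5,8,10,16):
        X=np.c_[c[0]+17*np.cos(a),c[1]+17*np.sin(a),np.full(60,71.-dep)]
        q=cv2.projectPoints(X,rv,P[:3,3],K(s),np.array(s["distortion"]))[0][:,0]
        out.append((q[:,1].min()-180)*8)
    print(n,((q[:,0].mean()-225)*8).round(),np.round(out))
E
```

```text
9.875 [ 429.49006453 -109.34887182  243.11125733] [ 0.44166694  0.67795716 -0.01786973]
blue 181.0 [ 90. 103. 111. 116. 132.]
yellow 272.0 [159. 172. 181. 186. 202.]
red 369.0 [234. 248. 256. 261. 278.]
green 474.0 [316. 330. 339. 345. 362.]
white 590.0 [406. 421. 429. 435. 453.]
```

View pics/s5.png

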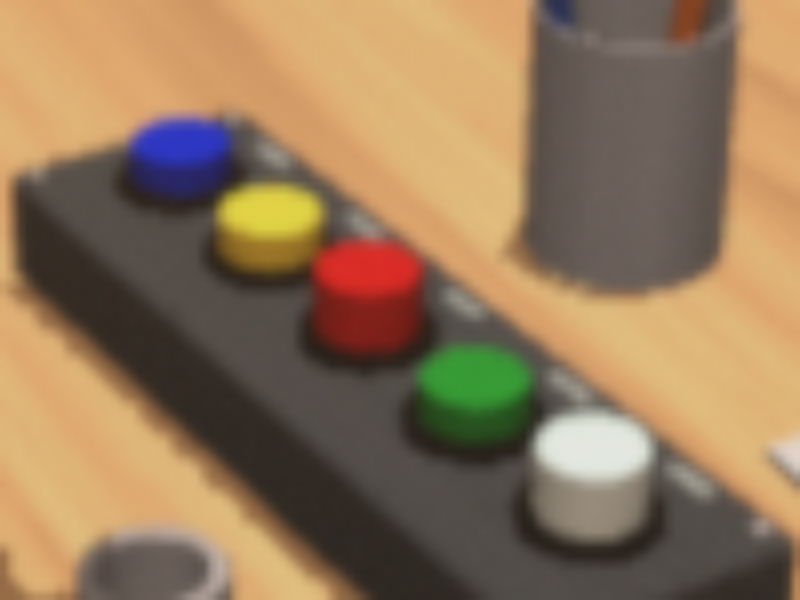

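View pics/t5.png

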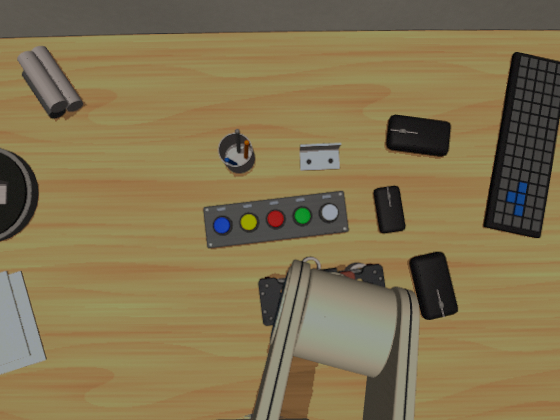

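View pics/w5.png

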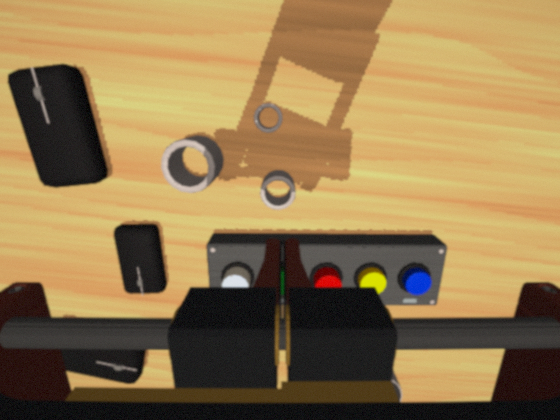

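```bash
python3 - <<'E'
from h import *
a=cv2.imread("pics/side0.png")[:,:,::-1].astype(float)
b=ctrl.get_image("side")["frame"].astype(float)
def edge(im,cx,r0,r1,ch):
    p=im[r0:r1,cx-1:cx+2].mean(1)
    s=ch(p); hi=s.max();lo=s[:4].min();h=(hi+lo)/2
    i=np.argmax(s>h); return r0+i-1+(h-s[i-1])/(s[i]-s[i-1]), s.round()
C={"blue":(248,189,203,lambda p:p[:,2]-p[:,0]),"yellow":(259,196,211,lambda p:(p[:,0]+p[:,1])/2-p[:,2]),"red":(271,205,219,lambda p:p[:,0]-p[:,2]),"green":(284,215,232,lambda p:p[:,1]-p[:,0])}
for n,(cx,r0,r1,ch) in C.items():
    e0,e1=edge(a,cx,r0,r1,ch),edge(b,cx,r0,r1,ch); print(n,e0[0],e1[0],"shift px*8",8*(e1[0]-e0[0]));print(e0[1],e1[1])
E
```

```text
blue 191.56307692307692 194.30926430517712 shift px*8 21.969499056801624
[-104.  -99.  -44.   65.  130.  139.  138.  135.  103.   63.   56.   55.
   55.   55.] [-109. -108. -110. -110. -101.  -19.  104.  144.  148.  148.  142.  107.
   67.   61.]
yellow 200.11656441717793 202.65470852017938 shift px*8 20.305152824011657
[ 68.  47.  24.  20.  74. 129. 140. 140. 141. 140. 127. 104.  90.  88.
  88.] [ 71.  50.  26.  14.  12.  11.  32. 107. 144. 147. 147. 148. 146. 127.
 100.]
red 209.66450216450215 209.66182572614107 shift px*8 -0.02141150688862581
[ 95.  72.  39.  21.  45. 122. 166. 171. 171. 170. 169. 149. 116.  98.] [100.  75.  40.  22.  48. 128. 175. 180. 180. 180. 178. 160. 125. 106.]
green 219.42758620689656 222.40967741935484 shift px*8 23.856729699666175
[-49. -38. -19.  -6.   1.  50.  88.  92.  93.  93.  93.  92.  78.  54.
  40.  39.  40.] [-51. -40. -20.  -7.  -4.  -4.  -5.   3.  55.  94.  99.  99. 100.  99.
  99.  87.  62.]
```

```bash
python3 -c "
from workcell import ctrl
print(ctrl.close_job())"
```

```text
the job is handed in; nothing more can be done
None
```

I pressed the blue, then the yellow, then the green key with the closed fingertips. I then lifted the arm clear and handed the job in at about 10 s.

| Key | Depth from side-camera edge shift (mm) | Depth from tool height (mm) |
|---|---|---|
| Blue | 8.4 | 8.2 |
| Yellow | 7.4 | 7.7 |
| Green | 8.3 | 8.1 |
| Red | 0 | not pressed |

- **White key:** it looks up in the last pictures; I did not measure it.
- **Loose objects:** in the last top view the pen cup, bracket and mouse look unmoved. The arm partly hid the couplings there, but they stand upright in the last wrist view.
- **Force:** the highest reading on any key was about 5 N.
- **Disagreements:**
  - The wrist and top cameras differed by about 3 mm in x on the blue key, so I aimed between them.
  - The readings of 3.1 to 4.4 N at full depth were below the 5 to 6 N described, but both depth measures agree to within 0.3 mm.

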